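Wind the press of a cell-stacking jig down onto its stack

ROBOT

A 6-joint arm with a two-finger parallel gripper is mounted at the origin on the work surface. World frame = base frame: x ahead of the robot, y to its left, z up, the work surface at z = 0. Lengths are in m, angles in degrees, forces in N, time in s.
With the tool pointing down it reaches from about 0.4 to 0.825 m from the base axis. Payload 7 kg.
Tool frame: the origin (TCP) lies midway between the tips of the shut fingers; the grasp point (between the pads) lies 19 mm behind it (ctrl.grasp_offset is the distance from the TCP to the grasp point, in m); z points along the fingers, x is the direction in which the jaws open and shut, and the axes are right-handed (so a half turn about z gives the same grasp; the last joint's range is limited). The gripper opens to 88 mm and grips with 3 to 60 N. Pads are 19 mm wide; open, the fingers measure 130 mm over their backs; the gripper's body (78 mm by 193 mm) begins 47 mm behind the grasp point.
Start: joints at [85.778, 20.546, 0.682, 0, -70.136, -16.507], TCP at [0.239, 0.631, 0.227] pointing down, gripper open.
Joint ranges: [-176.03, 176.03], [-82.01, 121.73], [-58.28, 71.71], [-173.87, 95.51], [-174.79, -0.11], [-173.66, 173.66]. Speed limits (degrees/s): [136.94, 136.94, 172.46, 180, 180, 180].

INTERFACE

Orientations are given as [roll, pitch, yaw] about the fixed x, y, z axes, in that order (R = Rz(yaw) Ry(pitch) Rx(roll)).
In Python, from plant import sensors, snapshot, order, ctrl gives the robot as it stands.
- The arm moves only by the tool send_rows, never from a script. Its argument "commands" is a list of rows, each a list of 3 entries, a list of its own where there are three numbers: the closure, from 0 (fully open) to 1 (shut), then the shift along the world's x, y, z in units of 0.25 m (1.0 is 0.25 m), then the turn, a rotation vector about the world's x, y, z in units of 360 degrees (1.0 is 360 degrees). In form: [[hand, [x, y, z], [ax, ay, az]], ...]. A call has 1 to 12 rows; each row shifts and turns the pose as measured when the row begins; what a row does not reach is not made up. A row lasts 1/10 s, in which the tool goes at most 50 mm and 8.59 degrees, less where a joint would pass 70% of its speed; a pose out of reach is approached as far as the arm can. A call with a number of a shift or a turn outside -1 to 1 is refused whole. A call with a gripper value outside its range is refused whole. The fingers move at their own pace and stop on an object; the grip force is fixed at half the most. Time passes only in rows, so rows that do not move let the fingers close. It gives the time, the measured TCP pose, the force and the opening at its end, in the units of the state.
- sensors.get_obs(): the state, without advancing time (a new reading comes with each control period).
- snapshot(name): name is "side" or "top"; returns a dict with "color" (400x640x3 uint8, blue, green, red), "z_map" (400x640 float32, m along the optical axis (not along the pixel's ray), 0 where there is no reading), "mtx" (3x3 intrinsics, pixels), "xyz" and "attitude" of the camera in the world. Camera axes: x right, y down, z forward; pixel columns grow to the right and rows downward; lengths in m; the calibration is good to about 2 mm. A picture is of the moment at which its call begins.
- order.close_job(): hands the job in, once; it reports no verdict.
The state is a dict: "clock": time; "joint_pos": joint angles; "qvel": joint speeds; "tau": joint torques, N m; "tool_pos": TCP position; "orientation": TCP orientation; "force": force on the tool from outside, world axes, zero at the start; "moment": the same for the moment, N m; "opening": finger opening in m.
Only numpy, scipy, OpenCV 4.12 (cv2) and the standard library are available. Lean on these libraries where they do the work, as an engineer would, in place of code of your own. Each camera call takes 0.05 s, during which the arm holds its last target.

TASK

Three battery cells are stacked in the leaning jig under its light bar: grip the loose black sleeve of the crank, wind the crank clockwise (seen from above the crank) until the pressure plate is hard down on the stack and the crank will go no further, then let go. Keep hold of the sleeve whenever the crank is turning, and leave the other things on the bench where they are.

Things in the scene. Friction and masses are not known exactly. Their poses are not given: they have to be found in the camera images.
- jig: Bolted-down stacking jig, bare aluminium and steel. Origin on the table under its base plate (x -190 to 130, y +-200, z 0 to 15 mm); z up. On it a press leans 35 degrees from vertical towards the jig's -x (towards the robot): bed, three flat silver cells, two guide rods, bridge, screw and crank on top. The screw axis runs through (0, 0, 60 mm) along (-0.574, 0, 0.819) of this frame.
- light_bar (a point): Centre of the underside of a fixed light bar over the jig, 437 mm above the table (top 480), 385 mm long along the jig's y, 44 mm wide, on two 25 mm square posts 180 mm either side. It hangs over the far side of the crank's circle, so a hand pointing straight down would meet it there; there is room to come in from the jig's -x side along the leaning screw axis.
- press: Steel pressure plate, 88 x 240 x 14 mm, sliding on the guide rods under the bridge without turning. Origin: centre of its underside, on the screw axis. z points up along the screw axis (leaning), y is the jig's y. It goes down 6 mm along the axis per turn of the crank; screw, crank and sleeve go down with it.
- crank_centre (a point): Point on the screw axis, 136 mm above the plate's underside: centre of the circle (radius 65 mm) that the middle of the sleeve runs on. Axes as press; it goes down with the plate. At this level nothing else lies in or near the circle: the crank arm's upper face is 40 mm below, the top of its hub 33 mm below.
- sleeve: Black plastic grip sleeve of the crank, round, 25 mm across, 74 mm long, spinning freely on a pin at the end of the crank arm, parallel to the screw axis and 65 mm from it. Origin: its middle; z runs along it, away from the arm (leaning with the press). As it spins freely, a hand holding it can keep one orientation all the way round.
- crank (a joint): Crank angle in rad: 0 with the plate fully up, growing as it is wound clockwise seen from above; 18.0 is the firm stop, plate hard down on the stack. At angle q the sleeve stands at x = 65 cos q, y = -65 sin q mm from crank_centre in its axes. Starts between 0.5 and 8. It stays where it is left; turning takes about 3 N at the sleeve, more only at the stop.
- spare_cell: Bystander: loose silver cell, 92 x 148 x 26.5 mm, lying flat on the table. Origin under its centre.
- meter: Bystander: handheld meter, 160 x 85 x 40 mm, lying on the table. Origin under its centre.
- nut_tray: Bystander: grey plastic tray, 110 x 150 x 35 mm, with nuts and washers. Origin under its centre.
- driver: Bystander: screwdriver lying on the table along its own x axis.
- cleaner: Bystander: grey can, 66 mm across, 190 mm tall. Origin under its centre.
- tape: Bystander: roll of tape, 100 mm across, 24 mm high, lying on the jig's base plate. Origin under its centre.
- busbar: Bystander: copper bar, 95 x 20 x 5 mm, lying on the jig's base plate. Origin under its centre.

How it is judged (in metres and radians):
At the end, for the whole second after the job is handed in: The crank stands still within 0.35 rad (20 degrees, 0.3 mm of plate travel) of its stop at 18.0, the pressure plate down on the stack, and the sleeve is let go (value of joint crank above 17.65 rad and velocity of joint crank between -0.1 and 0.1 rad/s and contact force between the fingers and sleeve below 0.1 N); the robot touches nothing.
It fails at once if the crank turns (faster than 0.4 rad/s) without the fingers holding its sleeve ((velocity of joint crank above 0.4 rad/s or velocity of joint crank below -0.4 rad/s) and (contact force between the fingers and sleeve below 0.3 N or distance between the grasp point and sleeve above 0.04 m)).
It fails at once if a bystander is shifted by more than 25 mm (distance of any of spare_cell, meter, nut_tray, driver, cleaner, tape, busbar from where it was at the start of the episode above 0.025 m).
It also fails if it takes over 67 s, if anything falls off the work surface, if the arm or the gripper's body presses on something with over 40 N, if the wrist force passes 120 N, or if a joint passes its speed limit or range.

## Working session

There is one attempt and no reset: what is moved stays moved. The work goes in short steps, Python scripts to look and compute and a tool call to move; the robot and the scene stay as the last step left them, time stands still between calls to the robot, and variables do not carry over. Pictures are saved under pics/ and viewed, and the job is handed in when it is done.

Besides the shell and the picture viewer there is one more tool, called as a command line: name --argument value ..., lists and objects as JSON in quotes. send_rows: Moves the arm, as the interface text tells. Its arguments: {"type":"object","properties":{"commands":{"type":"array","items":{"type":"array"}}},"required":["commands"]}

```bash
ls; mkdir -p pics; python3 - <<'E'
from plant import sensors, snapshot, order, ctrl
import cv2,numpy as np
print(sensors.get_obs(), ctrl.grasp_offset)
for n in("side","top"):
    s=snapshot(n); cv2.imwrite(f"pics/{n}0.png",s["color"]); np.savez(f"{n}0.npz",**s)
    print(n,s["mtx"],s["xyz"],s["attitude"])
E
```

```text
pics
{'clock': 0.0, 'joint_pos': array([ 8.57785401e+01,  2.05901109e+01,  6.33769880e-01, -2.04115729e-02,
       -7.01353812e+01, -1.65070707e+01]), 'qvel': array([-0.0320966 ,  0.03332986, -0.06015879, -0.0124363 ,  0.0200431 ,
        0.1063966 ]), 'tau': array([-1.84541437e-03, -5.82711983e+01,  2.93053079e+01,  6.99680284e+00,
        6.86382395e-03, -1.73519720e-04]), 'tool_pos': array([0.23875834, 0.6308405 , 0.22563668]), 'orientation': array([-1.79992333e+02, -9.33943560e-02, -1.10735488e+02]), 'force': array([ 0.06896366,  0.75277566, -0.76923221]), 'moment': array([ 0.03150287,  0.0212135 , -0.00058726]), 'opening': 0.08760209533363011} 0.0188
side [[433.84283814   0.         326.22001536]
 [  0.         433.84283814 194.80457698]
 [  0.           0.           1.        ]] [0.37616059 1.08115521 0.90939181] [-120.22517237   -1.21163886 -170.64495213]
top [[379.22133683   0.         314.61150234]
 [  0.         379.22133683 200.31497182]
 [  0.           0.           1.        ]] [ 0.4329786  -0.0280799   1.46235435] [-175.33016912   -1.14329233  -88.52399926]
```

View pics/side0.png

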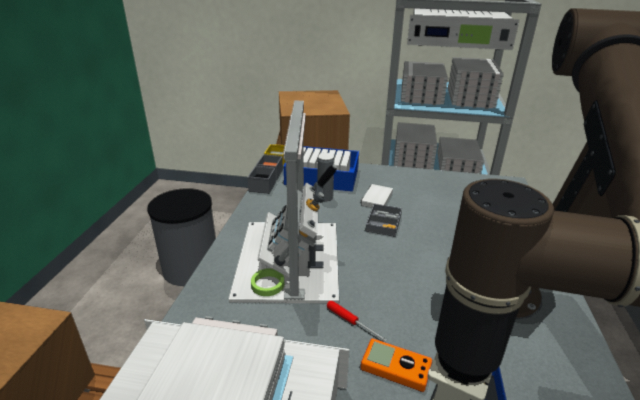

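View pics/top0.png

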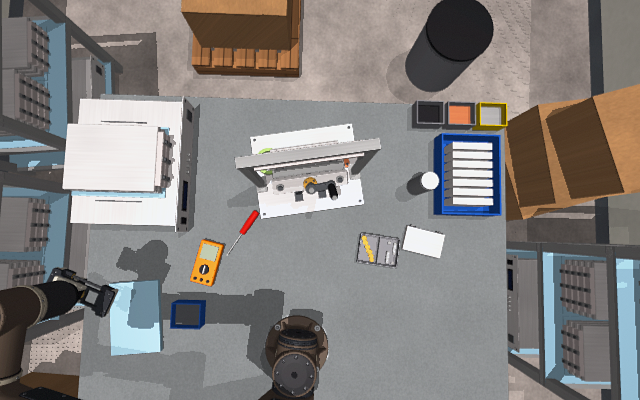

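The side view shows the jig around (290,260) with the black sleeve near (327,180). In the top view the jig plate spans (235-380, 125-218) and the sleeve is near (333,191).

```bash
cat > h.py <<'E'
import numpy as np,cv2
from scipy.spatial.transform import Rotation as R
def Rc(s): return R.from_euler('xyz',s["attitude"],degrees=True).as_matrix()
def ray(s,u,v):
    d=Rc(s)@np.linalg.inv(s["mtx"])@np.array([u,v,1.0]); return np.array(s["xyz"]),d
def onplane(s,u,v,z):
    o,d=ray(s,u,v); return o+d*(z-o[2])/d[2]
def cloud(s):
    h,w=s["z_map"].shape; u,v=np.meshgrid(np.arange(w),np.arange(h))
    p=np.stack([u,v,np.ones_like(u)],-1).reshape(-1,3)@np.linalg.inv(s["mtx"]).T
    return ((p*s["z_map"].reshape(-1,1))@Rc(s).T+s["xyz"]).reshape(h,w,3)
def proj(s,P):
    q=(np.atleast_2d(P)-s["xyz"])@Rc(s); q=q@np.array(s["mtx"]).T; return q[:,:2]/q[:,2:]
E
python3 - <<'E'
from h import *
t=dict(np.load("top0.npz"));s=dict(np.load("side0.npz"))
ct,cs=cloud(t),cloud(s)
print("table",ct[280,330],cs[260,450], "plate",ct[135,300], ct[210,300])
print("sleeve",ct[191,333],ct[195,335],cs[178,328],cs[183,324])
def crop(im,x0,y0,x1,y1,k,f): cv2.imwrite(f,cv2.resize(im[y0:y1,x0:x1],None,fx=k,fy=k,interpolation=cv2.INTER_CUBIC))
crop(t["color"],230,110,390,225,5,"pics/t1.png"); crop(s["color"],225,90,385,310,2.7,"pics/s1.png")
E
```

```text
table [ 0.25066953 -0.12049252  0.00170322] [0.28600402 0.63366343 0.56986256] plate [0.80533085 0.00941742 0.01244997] [0.51330195 0.00092845 0.01505889]
sleeve [ 0.55838908 -0.10449688  0.30460781] [ 0.54510974 -0.11010336  0.31591157] [ 0.55071773 -0.09458889  0.27753761] [ 0.5624361  -0.09141677  0.2602867 ]
```

View pics/t1.png

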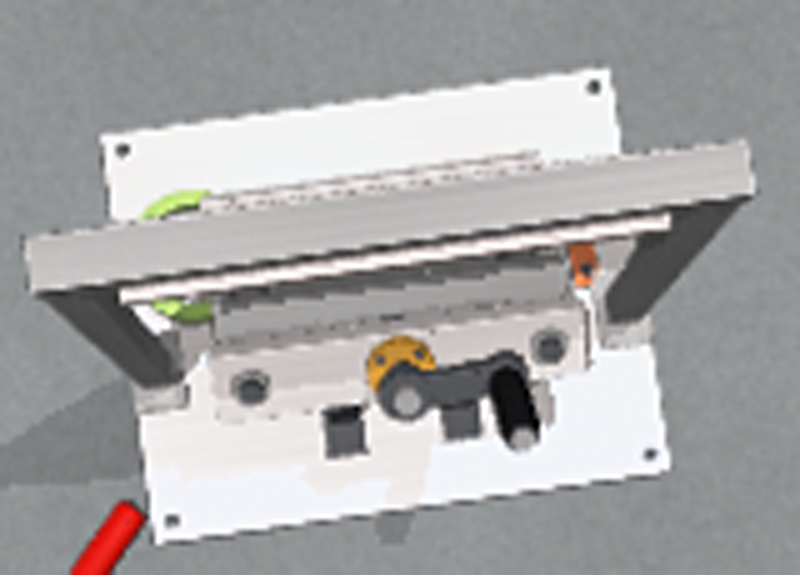

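View pics/s1.png

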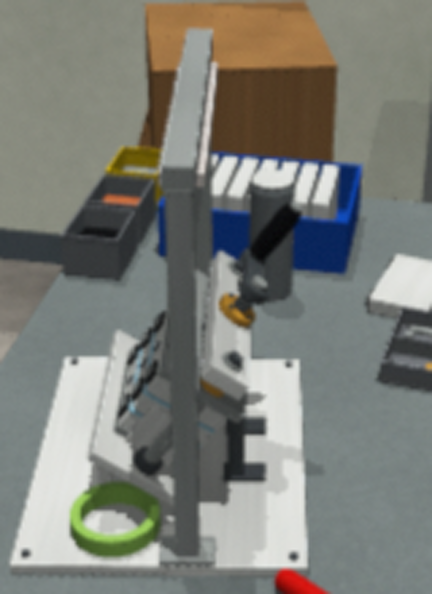

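```bash
cat >> h.py <<'E'
def jigfit(s,px):
    W=np.array([onplane(s,u,v,.015)[:2] for u,v in px])
    J=np.array([[.13,.2],[.13,-.2],[-.19,-.2],[-.19,.2]])
    A=W-W.mean(0);B=J-J.mean(0)
    yaw=np.arctan2((B[:,0]*A[:,1]-B[:,1]*A[:,0]).sum(),(A*B).sum())
    r=np.array([[np.cos(yaw),-np.sin(yaw)],[np.sin(yaw),np.cos(yaw)]])
    t=W.mean(0)-r@J.mean(0); print("resid mm",1000*(J@r.T+t-W).round(4))
    return yaw,t
E
python3 - <<'E'
from h import *
t=dict(np.load("top0.npz"));s=dict(np.load("side0.npz"))
px=[(250.6,137),(352,123.6),(363.6,203.6),(261,218.6)]
yaw,o=jigfit(t,px); print(np.degrees(yaw),o)
Rj=R.from_euler('z',yaw).as_matrix(); O=np.array([*o,0])
a=np.array([-np.sin(np.radians(35)),0,np.cos(np.radians(35))])
Rp=np.stack([np.cross([0,1,0],a),[0,1,0],a],1) # press axes in jig
np.savez("jig.npz",Rj=Rj,O=O,Rp=Rp)
for n,S,box in(("top",t,(322,178,345,202)),("side",s,(310,160,340,205))):
    x0,y0,x1,y1=box; c=S["color"][y0:y1,x0:x1].max(2); P=cloud(S)[y0:y1,x0:x1]
    m=(c<28)&(P[...,2]>.2)
    # press frame coords from (0,0,60)
    Q=((P[m]-O)@Rj-[0,0,.06])@Rp
    print(n,m.sum(),"press coords mean",Q.mean(0),"\n 5/95%",np.percentile(Q,5,0),np.percentile(Q,95,0))
# light bar
P=cloud(t).reshape(-1,3);Q=(P-O)@Rj; m=(P[:,2]>.46)&(P[:,2]<.5)&(abs(Q[:,0])<.2)&(abs(Q[:,1])<.25)
print("bar jig frame",np.percentile(Q[m],[2,98],axis=0))
P=cloud(s).reshape(-1,3);Q=(P-O)@Rj; m=(P[:,2]>.40)&(P[:,2]<.5)&(abs(Q[:,0])<.15)&(abs(Q[:,1])<.25)
print("bar side jig frame",np.percentile(Q[m],[2,98],axis=0))
E
```

```text
resid mm [[ 0.9  2.1]
 [ 1.6 -0.3]
 [-2.2 -3. ]
 [-0.4  1.2]]
9.50009399598608 [ 0.69661584 -0.01653028]
top 78 press coords mean [ 0.01535048 -0.06274798  0.27418076] 
 5/95% [ 0.01184321 -0.0726028   0.24028216] [ 0.01889875 -0.05346896  0.30321768]
side 155 press coords mean [ 0.00787333 -0.04539788  0.27318855] 
 5/95% [-0.00480224 -0.05925629  0.23656243] [ 0.01455061 -0.04794641  0.30164624]
bar jig frame [[-0.07388266 -0.1828421   0.46456469]
 [-0.04437387  0.18660299  0.48338817]]
bar side jig frame [[-0.08335695 -0.17074271  0.40576619]
 [-0.04163381  0.1970694   0.48153128]]
```

```bash
cat >> h.py <<'E'
try:
    _j=np.load("jig.npz"); Rj,O,Rp=_j["Rj"],_j["O"],_j["Rp"]
    Rw=Rj@Rp                       # press axes in world
    def p2w(q): return O+Rj@np.array([0,0,.06])+Rw@np.asarray(q)
    def w2p(w): return Rw.T@(np.asarray(w)-O-Rj@np.array([0,0,.06]))
    Rt=np.stack([Rw[:,1],Rw[:,0],-Rw[:,2]],1)  # tool target: x=jig y, z=-axis
except Exception as e: print(e)
def todo(o,Ptcp,Rtgt=None):
    Rtgt=Rt if Rtgt is None else Rtgt
    d=(np.asarray(Ptcp)-o["tool_pos"])/.25
    r=(R.from_matrix(Rtgt)*R.from_euler('xyz',o["orientation"],degrees=True).inv()).as_rotvec(degrees=True)
    return d.round(3),(r/360).round(4),np.abs(np.linalg.norm(r)).round(1)
E
python3 - <<'E'
from h import *
from plant import sensors
o=sensors.get_obs()
c=np.array([.004,-.0645,.270])
print("sleeve w",p2w(c)," axis",Rw[:,2])
for dz in(.17,.08,-.011): 
    P=p2w(c+[0,0,dz]); print(dz,P,todo(o,P))
print(np.linalg.det(Rt))
E
```

```text
sleeve w [ 0.55775148 -0.10516534  0.28346536]  axis [-0.56571003 -0.09466835  0.81915204]
0.17 [ 0.46158077 -0.12125895  0.42272121] (array([ 0.891, -3.009,  0.788]), array([ 0.1298, -0.0131, -0.3993]), np.float64(151.2))
0.08 [ 0.51249467 -0.1127388   0.34899752] (array([ 1.095, -2.974,  0.493]), array([ 0.1298, -0.0131, -0.3993]), np.float64(151.2))
-0.011 [ 0.56397429 -0.10412398  0.27445469] (array([ 1.301, -2.94 ,  0.195]), array([ 0.1298, -0.0131, -0.3993]), np.float64(151.2))
1.0
```

send_rows --commands '[[0,[0,0,0.15],[0,0,0]],[0,[0,0,0.15],[0,0,0]],[0,[0.03,-0.1,0.15],[0.0056,-0.0006,-0.0174]],[0,[0.03,-0.12,0.12],[0.0056,-0.0006,-0.0174]],[0,[0.03,-0.12,0.1],[0.0056,-0.0006,-0.0174]],[0,[0.03,-0.12,0.05],[0.0056,-0.0006,-0.0174]],[0,[0.03,-0.12,0.05],[0.0056,-0.0006,-0.0174]],[0,[0.03,-0.12,0],[0.0056,-0.0006,-0.0174]],[0,[0.03,-0.12,0],[0.0056,-0.0006,-0.0174]],[0,[0.03,-0.12,0],[0.0056,-0.0006,-0.0174]]]'

```text
clock: 1.1
tool_pos: [0.2991, 0.3879, 0.4161]
orientation: [169.2, 11.3, -164.0]
force: [-0.1, 0.5, 0.4]
opening: 0.0878
```

```bash
cat > st.py <<'E'
from h import *
from plant import sensors
o=sensors.get_obs()
print(o["clock"],o["tool_pos"].round(4),o["orientation"].round(1),o["joint_pos"].round(1),o["force"].round(1),o["opening"])
c=np.array([.004,-.0645,.270])
for dz in(.17,.08,-.011): 
    P=p2w(c+[0,0,dz]); print(dz,todo(o,P))
E
python3 st.py
```

```text
1.1 [0.2991 0.3879 0.4161] [ 169.2   11.3 -164. ] [ 79.7 -11.9 -15.    5.4 -72.3 -63.6] [-0.1  0.5  0.4] 0.08782784678604945
0.17 (array([ 0.65 , -2.037,  0.026]), array([ 0.0819, -0.0109, -0.2561]), np.float64(96.9))
0.08 (array([ 0.854, -2.002, -0.269]), array([ 0.0819, -0.0109, -0.2561]), np.float64(96.9))
-0.011 (array([ 1.06 , -1.968, -0.567]), array([ 0.0819, -0.0109, -0.2561]), np.float64(96.9))
```

send_rows --commands '[[0,[0.03,-0.136,0.01],[0.0057,-0.0008,-0.0178]],[0,[0.03,-0.136,0.01],[0.0057,-0.0008,-0.0178]],[0,[0.03,-0.136,0.01],[0.0057,-0.0008,-0.0178]],[0,[0.04,-0.136,0.01],[0.0057,-0.0008,-0.0178]],[0,[0.04,-0.136,0.01],[0.0057,-0.0008,-0.0178]],[0,[0.04,-0.136,0.01],[0.0057,-0.0008,-0.0178]],[0,[0.04,-0.136,0.01],[0.0057,-0.0008,-0.0178]],[0,[0.04,-0.136,0.01],[0.0057,-0.0008,-0.0178]],[0,[0.04,-0.136,0],[0.0057,-0.0008,-0.0178]],[0,[0.04,-0.136,0],[0.0057,-0.0008,-0.0178]],[0,[0.04,-0.136,0],[0.0057,-0.0008,-0.0178]],[0,[0.04,-0.136,0],[0.0057,-0.0008,-0.0178]]]'

```text
clock: 2.3
tool_pos: [0.4091, -0.0399, 0.436]
orientation: [145.6, 3.5, 112.1]
force: [0.8, 0.1, -1.1]
opening: 0.0873
```

```bash
python3 st.py
```

```text
2.3 [ 0.4091 -0.0399  0.436 ] [145.6   3.5 112.1] [ 29.6 -33.8 -31.2   8.4 -59.  -98.6] [ 0.8  0.1 -1.1] 0.08728693203915376
0.17 (array([ 0.21 , -0.325, -0.053]), array([ 0.01  ,  0.001 , -0.0349]), np.float64(13.1))
0.08 (array([ 0.414, -0.291, -0.348]), array([ 0.01  ,  0.001 , -0.0349]), np.float64(13.1))
-0.011 (array([ 0.619, -0.257, -0.646]), array([ 0.01  ,  0.001 , -0.0349]), np.float64(13.1))
```

send_rows --commands '[[0,[0.05,-0.08,0],[0.0034,0,-0.0117]],[0,[0.05,-0.08,0],[0.0034,0,-0.0117]],[0,[0.05,-0.08,-0.03],[0.0034,0,-0.0117]],[0,[0.05,-0.08,-0.03],[0,0,0]],[0,[0,0,0],[0,0,0]]]'

```text
clock: 2.8
tool_pos: [0.4582, -0.13, 0.4199]
orientation: [144.5, -0.3, 98.0]
force: [0.7, 1.0, -0.1]
opening: 0.0878
```

```bash
python3 st.py; python3 - <<'E'
from h import *
from plant import snapshot
for n in("side","top"):
    s=snapshot(n); np.savez(n+"1.npz",**s)
    im=s["color"]; im=im[90:290,225:465] if n=="side" else im[110:290,230:430]
    cv2.imwrite(f"pics/{n}2.png",cv2.resize(im,None,fx=3,fy=3))
E
```

```text
2.8 [ 0.4582 -0.13    0.4199] [144.5  -0.3  98. ] [  7.4 -24.  -26.3  -0.8 -52.2 -89.1] [ 0.7  1.  -0.1] 0.0878053448490764
0.17 (array([0.013, 0.035, 0.011]), array([-0.0011,  0.0014,  0.0041]), np.float64(1.6))
0.08 (array([ 0.217,  0.069, -0.284]), array([-0.0011,  0.0014,  0.0041]), np.float64(1.6))
-0.011 (array([ 0.423,  0.103, -0.582]), array([-0.0011,  0.0014,  0.0041]), np.float64(1.6))
```

View pics/side2.png

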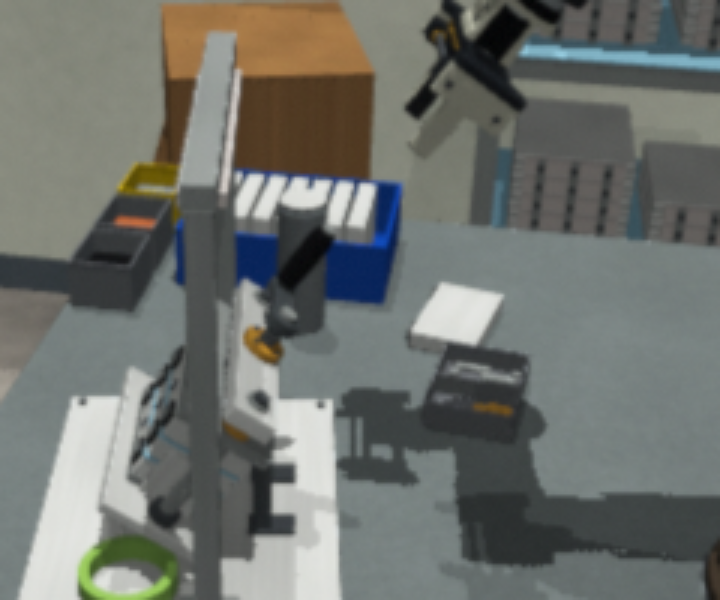

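View pics/top2.png

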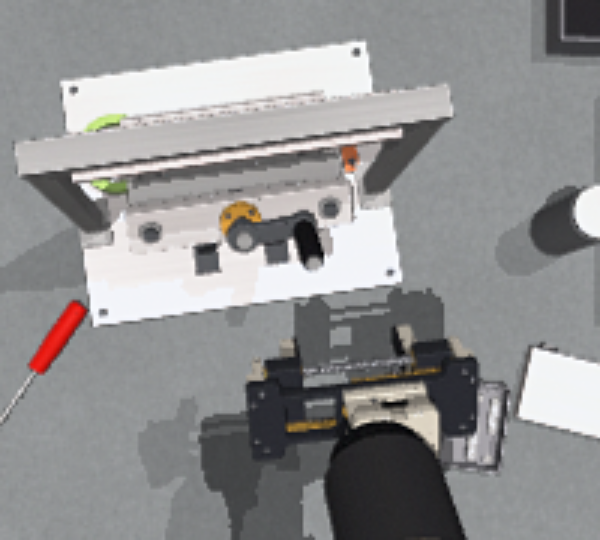

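The gripper leans correctly, about 17 cm up the axis from the sleeve. Next I check the sleeve estimate by triangulating its mask axis in both views.

```bash
python3 - <<'E'
from h import *
t=dict(np.load("top1.npz"));s=dict(np.load("side1.npz"))
Ps=[]; C=[]
for S,(x0,y0,x1,y1) in((t,(322,178,345,206)),(s,(315,160,340,190))):
    m=(S["color"][y0:y1,x0:x1].max(2)<35).astype(np.uint8)
    n,l,st,ce=cv2.connectedComponentsWithStats(m); k=1+np.argmax(st[1:,4]); yy,xx=np.where(l==k)
    (cx,cy),wh,ang=cv2.minAreaRect(np.stack([xx,yy],1).astype(np.float32))
    c=(cx+x0,cy+y0); C.append(c); print(c,wh,ang,len(xx), "model:",proj(S,[p2w([.004,-.0645,.270+d]) for d in(-.037,0,.037)]).round(1).tolist())
    Ps.append(np.array(S["mtx"])@np.c_[Rc(S).T,-Rc(S).T@S["xyz"]])
X=cv2.triangulatePoints(Ps[0],Ps[1],np.array(C[0]),np.array(C[1])); X=(X[:3]/X[3]).ravel(); print("tri",X,"press",w2p(X))
for S,c in((t,C[0]),(s,C[1])): print(proj(S,X),c)
E
```

```text
(332.04999923706055, 189.64999961853027) (13.28156566619873, 6.640782833099365) 71.56504821777344 81 model: [[331.2, 186.4], [332.7, 191.9], [334.4, 197.8]]
(325.9294128417969, 176.08235359191895) (7.809496879577637, 22.560768127441406) 40.60129928588867 172 model: [[319.4, 183.0], [326.4, 174.5], [333.4, 165.9]]
tri [ 0.56159904 -0.10345108  0.27898272] press [ 0.00476915 -0.0634443   0.26398914]
[[332.13275224 190.83838359]] (332.04999923706055, 189.64999961853027)
[[325.01963145 175.95138587]] (325.9294128417969, 176.08235359191895)
```

```bash
cat > st.py <<'E'
from h import *
from plant import sensors
import sys
o=sensors.get_obs()
tc=R.from_euler('xyz',o["orientation"],degrees=True).as_matrix()
print("t",o["clock"],"tcp press",w2p(o["tool_pos"]).round(4),"grasp press",w2p(o["tool_pos"]-.0188*tc[:,2]).round(4),"F press",(Rw.T@o["force"]).round(1),"open",round(o["opening"],4),o["joint_pos"].round(0))
if len(sys.argv)>3:
    print(todo(o,p2w([float(v) for v in sys.argv[1:4]])))
E
python3 st.py .0045 -.064 .40;python3 st.py .0045 -.064 .253
```

```text
t 2.9 tcp press [-0.001  -0.0709  0.4417] grasp press [-0.0012 -0.0707  0.4605] F press [0.6 0.2 0.9] open 0.0876 [  8. -24. -26.  -1. -52. -89.]
(array([ 0.108,  0.046, -0.124]), array([-0.0011,  0.0016,  0.0038]), np.float64(1.5))
t 2.9 tcp press [-0.001  -0.0709  0.4417] grasp press [-0.0012 -0.0707  0.4605] F press [0.6 0.2 0.9] open 0.0876 [  8. -24. -26.  -1. -52. -89.]
(array([ 0.44 ,  0.102, -0.606]), array([-0.0011,  0.0016,  0.0038]), np.float64(1.5))
```

send_rows --commands '[[0,[0.054,0.023,-0.062],[-0.0005,0.0008,0.0019]],[0,[0.054,0.023,-0.062],[-0.0005,0.0008,0.0019]],[0,[0.06,0.01,-0.087],[0,0,0]],[0,[0.06,0.01,-0.087],[0,0,0]],[0,[0,0,0],[0,0,0]]]'

```text
clock: 3.4
tool_pos: [0.5147, -0.1058, 0.3488]
orientation: [144.6, 0.0, 100.1]
force: [-0.7, 0.7, 0.8]
opening: 0.0878
```

```bash
python3 st.py .0045 -.064 .253
```

```text
t 3.4 tcp press [ 0.0066 -0.058   0.348 ] grasp press [ 0.0064 -0.0581  0.3668] F press [-0.   0.8  1. ] open 0.0878 [ 10. -17. -32.  -0. -40. -89.]
(array([ 0.212,  0.011, -0.316]), array([-0.0001,  0.0012, -0.0015]), np.float64(0.7))
```

send_rows --commands '[[0,[0.05,0.003,-0.078],[0,0,0]],[0,[0.055,0.003,-0.08],[0,0,0]],[0,[0.055,0.003,-0.08],[0,0,0]],[0,[0.05,0.002,-0.076],[0,0,0]],[0,[0,0,0],[0,0,0]]]'

```text
clock: 3.9
tool_pos: [0.5684, -0.0959, 0.2762]
orientation: [144.0, 0.1, 100.8]
force: [-1.0, -0.0, 0.6]
opening: 0.0877
```

```bash
python3 st.py .0045 -.064 .253;  python3 - <<'E'
from h import *
from plant import snapshot
for n in("side","top"):
    s=snapshot(n)
    im=s["color"]; im=im[90:290,225:465] if n=="side" else im[110:290,230:430]
    cv2.imwrite(f"pics/{n}3.png",cv2.resize(im,None,fx=3,fy=3))
E
```

```text
t 3.9 tcp press [ 0.0097 -0.0571  0.2572] grasp press [ 0.0093 -0.0573  0.276 ] F press [-0.5  0.2  1.1] open 0.0877 [  9.  -9. -35.  -2. -27. -87.]
(array([-0.003, -0.029, -0.025]), array([-0.0001,  0.0028, -0.0036]), np.float64(1.6))
```

View pics/side3.png

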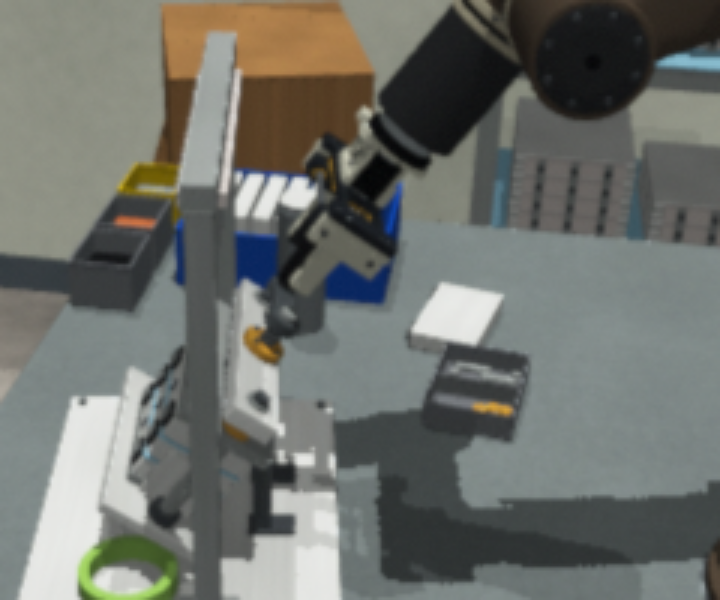

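View pics/top3.png

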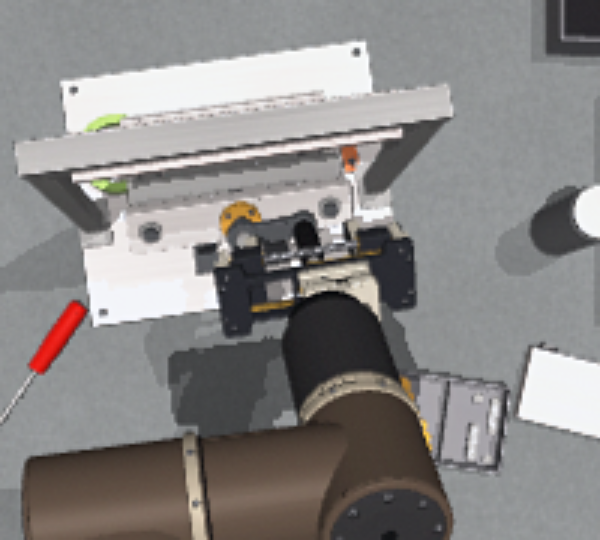

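send_rows --commands '[[0,[-0.003,-0.029,-0.025],[0,0.0028,-0.0036]],[0,[0,0,0],[0,0,0]],[1,[0,0,0],[0,0,0]],[1,[0,0,0],[0,0,0]],[1,[0,0,0],[0,0,0]],[1,[0,0,0],[0,0,0]],[1,[0,0,0],[0,0,0]],[1,[0,0,0],[0,0,0]]]'

```text
clock: 4.8
tool_pos: [0.5676, -0.1035, 0.2788]
orientation: [144.4, 0.0, 99.4]
force: [-0.2, -0.3, 0.1]
opening: 0.0454
```

```bash
python3 st.py .0045 -.064 .253
```

```text
t 4.8 tcp press [ 0.0096 -0.0645  0.2604] grasp press [ 0.0094 -0.0645  0.2792] F press [-0.1 -0.3  0.3] open 0.0454 [  9.  -9. -35.  -1. -28. -89.]
(array([ 0.   ,  0.002, -0.036]), array([-0.0002,  0.0017,  0.0002]), np.float64(0.6))
```

send_rows --commands '[[0.5,[-0.005,0.002,-0.04],[0,0.0017,0]],[0.5,[-0.005,0,-0.02],[0,0,0]],[1,[0,0,0],[0,0,0]],[1,[0,0,0],[0,0,0]],[1,[0,0,0],[0,0,0]],[1,[0,0,0],[0,0,0]],[1,[0,0,0],[0,0,0]]]'

```text
clock: 5.5
tool_pos: [0.5644, -0.1022, 0.2614]
orientation: [145.1, -0.1, 99.5]
force: [0.6, -2.7, -1.2]
opening: 0.0244
```

```bash
python3 st.py .0045 -.064 .253
```

```text
t 5.5 tcp press [-0.0029 -0.0627  0.2479] grasp press [-0.0028 -0.0627  0.2667] F press [-0.6 -2.7 -1. ] open 0.0244 [  9.  -8. -36.  -1. -27. -89.]
(array([ 0.013, -0.003,  0.034]), array([-0.0003, -0.0004,  0.0001]), np.float64(0.2))
```

send_rows --commands '[[0.55,[0,0,0],[0,0,0]],[0.55,[0,0,0],[0,0,0]],[0.55,[0.013,-0.002,0.025],[0,0,0]],[0.55,[0,0,0],[0,0,0]],[0.55,[0,0,0],[0,0,0]]]'

```text
clock: 6.0
tool_pos: [0.5685, -0.1029, 0.2691]
orientation: [145.1, -0.1, 99.5]
force: [-0.9, -0.1, 0.9]
opening: 0.0394
```

```bash
python3 st.py .0045 -.064 .253
```

```text
t 6.0 tcp press [ 0.0048 -0.0641  0.252 ] grasp press [ 0.0048 -0.0641  0.2708] F press [-0.2  0.   1.2] open 0.0394 [  9.  -8. -35.  -1. -28. -89.]
(array([-0.003, -0.   ,  0.003]), array([-0.0002, -0.0002,  0.0001]), np.float64(0.1))
```

Centred. Close.

send_rows --commands '[[1,[0,0,0],[0,0,0]],[1,[0,0,0],[0,0,0]],[1,[0,0,0],[0,0,0]],[1,[0,0,0],[0,0,0]],[1,[0,0,0],[0,0,0]]]'

```text
clock: 6.5
tool_pos: [0.5683, -0.1015, 0.2693]
orientation: [145.0, -0.2, 99.5]
force: [1.1, -1.9, -1.2]
opening: 0.0244
```

```bash
cat > w.py <<'E'
# usage: w.py deg_per_row nrows : list rows following the circle from the present phase; centre given by cx,cy
import sys
from h import *
from plant import sensors
o=sensors.get_obs(); step=np.radians(float(sys.argv[1])); n=int(sys.argv[2]); lead=np.radians(float(sys.argv[3]) if len(sys.argv)>3 else 0)
tc=R.from_euler('xyz',o["orientation"],degrees=True).as_matrix()
g=w2p(o["tool_pos"]-.0188*tc[:,2])
ph=np.arctan2(-g[1],g[0]); r=np.hypot(g[0],g[1])
print("t",o["clock"],"grasp",g.round(4),"phase deg",np.degrees(ph).round(1),"r",r.round(4),"F press",(Rw.T@o["force"]).round(1),"open",round(o["opening"],4),o["joint_pos"].round(0), "rot",todo(o,o["tool_pos"])[1:])
cur=g.copy()
for k in range(1,n+1):
    p=ph+lead+step*k; z=g[2]-.006*(p-ph)/(2*np.pi)
    nx=np.array([.065*np.cos(p),-.065*np.sin(p),z]); d=Rw@(nx-cur)/.25; cur=nx
    print(np.degrees(p).round(0),d.round(3).tolist())
E
python3 w.py 8 12
```

```text
t 6.5 grasp [ 0.0049 -0.0627  0.2708] phase deg 85.5 r 0.0629 F press [-0.1 -2.  -1.4] open 0.0244 [  9.  -8. -35.  -1. -28. -89.] rot (array([-0.0006, -0.0002, -0.0001]), np.float64(0.2))
94.0 [-0.027, -0.013, -0.021]
102.0 [-0.03, -0.0, -0.021]
110.0 [-0.03, 0.005, -0.02]
118.0 [-0.029, 0.01, -0.02]
126.0 [-0.028, 0.015, -0.018]
134.0 [-0.026, 0.019, -0.016]
142.0 [-0.024, 0.023, -0.014]
150.0 [-0.021, 0.027, -0.012]
158.0 [-0.018, 0.03, -0.01]
166.0 [-0.015, 0.032, -0.007]
174.0 [-0.011, 0.034, -0.004]
182.0 [-0.007, 0.036, -0.001]
```

send_rows --commands '[[1,[-0.03,-0.002,-0.021],[0,0,0]],[1,[-0.03,0,-0.021],[0,0,0]],[1,[-0.03,0.005,-0.02],[0,0,0]],[1,[-0.029,0.01,-0.02],[0,0,0]],[1,[-0.028,0.015,-0.018],[0,0,0]],[1,[-0.026,0.019,-0.016],[0,0,0]]]'

```text
clock: 7.1
tool_pos: [0.5261, -0.09, 0.2405]
orientation: [144.7, -0.1, 99.5]
force: [6.7, 1.9, -4.2]
opening: 0.0243
```

```bash
python3 w.py 10 12
```

```text
t 7.1 grasp [-0.0442 -0.0444  0.2701] phase deg 134.9 r 0.0627 F press [ 3.3  0.7 -7.3] open 0.0243 [ 13. -12. -45.   5. -22. -97.] rot (array([-0.0004,  0.0007,  0.0001]), np.float64(0.3))
145.0 [-0.033, 0.023, -0.021]
155.0 [-0.024, 0.036, -0.014]
165.0 [-0.019, 0.04, -0.009]
175.0 [-0.013, 0.043, -0.005]
185.0 [-0.007, 0.045, -0.001]
195.0 [-0.001, 0.045, 0.004]
205.0 [0.006, 0.044, 0.008]
215.0 [0.012, 0.042, 0.012]
225.0 [0.018, 0.038, 0.016]
235.0 [0.024, 0.034, 0.019]
245.0 [0.028, 0.028, 0.022]
255.0 [0.032, 0.021, 0.024]
```

send_rows --commands '[[1,[-0.03,0.025,-0.019],[0,0,0]],[1,[-0.024,0.036,-0.014],[0,0,0]],[1,[-0.019,0.04,-0.009],[0,0,0]],[1,[-0.013,0.043,-0.005],[0,0,0]],[1,[-0.007,0.045,-0.001],[0,0,0]],[1,[-0.001,0.045,0.004],[0,0,0]]]'

```text
clock: 7.7
tool_pos: [0.5022, -0.026, 0.2305]
orientation: [144.3, -0.2, 99.7]
force: [30.5, -5.6, -12.7]
opening: 0.0245
```

```bash
python3 w.py 10 12
```

```text
t 7.7 grasp [-0.0608  0.0226  0.2693] phase deg -159.6 r 0.0649 F press [ 16.6 -10.6 -27.1] open 0.0245 [  22.  -16.  -58.   29.  -15. -128.] rot (array([-0.001 ,  0.0019, -0.0006]), np.float64(0.8))
-150.0 [0.009, 0.043, 0.01]
-140.0 [0.015, 0.04, 0.015]
-130.0 [0.021, 0.036, 0.018]
-120.0 [0.026, 0.03, 0.021]
-110.0 [0.031, 0.024, 0.023]
-100.0 [0.034, 0.017, 0.025]
-90.0 [0.036, 0.01, 0.025]
-80.0 [0.038, 0.002, 0.025]
-70.0 [0.038, -0.006, 0.025]
-60.0 [0.037, -0.014, 0.023]
-50.0 [0.035, -0.021, 0.021]
-40.0 [0.031, -0.027, 0.018]
```

The third joint is near its range (-58), so I tilt the tool about the jaw axis towards vertical, keeping the grasp point where it is.

send_rows --commands '[[1,[-0.002,0,-0.002],[-0.0016,0.0095,0]],[1,[-0.002,0,-0.002],[-0.0016,0.0095,0]]]'

```text
clock: 7.9
tool_pos: [0.4992, -0.0252, 0.2289]
orientation: [151.3, -0.2, 100.0]
force: [9.7, -5.2, -1.6]
opening: 0.0242
```

```bash
cat > w.py <<'E'
# w.py deg_per_row nrows [lean_change_deg] [phase lead]
import sys
from h import *
from plant import sensors
o=sensors.get_obs(); step=np.radians(float(sys.argv[1])); n=int(sys.argv[2]); th=float(sys.argv[3]); lead=np.radians(float(sys.argv[4]) if len(sys.argv)>4 else 0)
Rtt=R.from_rotvec(Rw[:,1]*np.radians(th)).as_matrix()@Rt
tc=R.from_euler('xyz',o["orientation"],degrees=True).as_matrix()
g=w2p(o["tool_pos"]-.0188*tc[:,2])
ph=np.arctan2(-g[1],g[0]); r=np.hypot(g[0],g[1])
print("t",o["clock"],"grasp",g.round(4),"phase deg",np.degrees(ph).round(1),"r",r.round(4),"F press",(Rw.T@o["force"]).round(1),"M",o["moment"].round(1),"open",round(o["opening"],4),o["joint_pos"].round(1), "lean",np.degrees(np.arctan2((Rj.T@tc)[0,2],-(Rj.T@tc)[2,2])).round(1))
print("rot to",todo(o,o["tool_pos"],Rtt)[1:], "tcp comp",(.0188*(Rtt-tc)[:,2]/.25).round(4))
cur=g.copy()
for k in range(1,n+1):
    p=ph+lead+step*k; z=g[2]-.006*(p-ph)/(2*np.pi)
    nx=np.array([.064*np.cos(p),-.064*np.sin(p),z]); d=Rw@(nx-cur)/.25; cur=nx
    print(np.degrees(p).round(0),d.round(3).tolist())
E
python3 w.py 10 0 12
```

```text
t 7.9 grasp [-0.0617  0.024   0.2696] phase deg -158.8 r 0.0662 F press [ 6.2 -6.7 -6.3] M [-2.1 -1.9 -1.3] open 0.0242 [  24.6  -13.7  -48.2   14.6  -28.3 -115.9] lean 28.7
rot to (array([-0.0031,  0.0157, -0.0012]), np.float64(5.8)) tcp comp [-0.0066 -0.0016 -0.0033]
```

send_rows --commands '[[1,[-0.006,0,-0.003],[-0.003,0.0157,-0.001]]]'

```text
clock: 8.0
tool_pos: [0.4964, -0.0245, 0.2282]
orientation: [157.1, -0.1, 99.7]
force: [11.1, -5.4, -7.1]
opening: 0.0242
```

```bash
python3 w.py 10 12 12
```

```text
t 8.0 grasp [-0.0625  0.0251  0.2702] phase deg -158.1 r 0.0673 F press [  4.2  -7.2 -11.6] M [-2.  -2.3 -1.1] open 0.0242 [  24.1  -10.8  -41.9    9.1  -37.  -110.7] lean 22.9
rot to (array([-0.0003, -0.0003, -0.0005]), np.float64(0.2)) tcp comp [ 0.0001 -0.0002  0.    ]
-148.0 [0.021, 0.039, 0.018]
-138.0 [0.016, 0.039, 0.015]
-128.0 [0.022, 0.035, 0.018]
-118.0 [0.027, 0.029, 0.021]
-108.0 [0.031, 0.023, 0.023]
-98.0 [0.034, 0.016, 0.024]
-88.0 [0.036, 0.008, 0.025]
-78.0 [0.037, 0.001, 0.025]
-68.0 [0.037, -0.007, 0.024]
-58.0 [0.036, -0.014, 0.022]
-48.0 [0.034, -0.022, 0.02]
-38.0 [0.03, -0.028, 0.017]
```

send_rows --commands '[[1,[0.015,0.039,0.012],[0,0,0]],[1,[0.017,0.039,0.014],[0,0,0]],[1,[0.022,0.035,0.018],[0,0,0]],[1,[0.027,0.029,0.021],[0,0,0]],[1,[0.031,0.023,0.023],[0,0,0]],[1,[0.034,0.016,0.024],[0,0,0]],[1,[0.036,0.008,0.025],[0,0,0]]]'

```text
clock: 8.7
tool_pos: [0.5303, 0.0224, 0.2557]
orientation: [158.1, -0.2, 99.3]
force: [-16.3, 16.6, 6.5]
opening: 0.0244
```

```bash
python3 w.py 10 12 10
```

```text
t 8.7 grasp [-0.0126  0.0658  0.269 ] phase deg -100.8 r 0.067 F press [-7.2 19.1 13. ] M [5.3 5.1 2.5] open 0.0244 [  28.6   -7.8  -36.    10.4  -41.5 -116. ] lean 21.9
rot to (array([ 0.0009, -0.0087,  0.0007]), np.float64(3.2)) tcp comp [0.0038 0.0005 0.0016]
-91.0 [0.039, -0.001, 0.026]
-81.0 [0.037, 0.003, 0.025]
-71.0 [0.037, -0.005, 0.024]
-61.0 [0.036, -0.012, 0.023]
-51.0 [0.034, -0.02, 0.021]
-41.0 [0.031, -0.026, 0.018]
-31.0 [0.027, -0.032, 0.014]
-21.0 [0.023, -0.037, 0.011]
-11.0 [0.017, -0.041, 0.006]
-1.0 [0.011, -0.043, 0.002]
9.0 [0.005, -0.044, -0.002]
19.0 [-0.001, -0.044, -0.007]
```

```bash
cat > /tmp/e.py <<'E'
s=open('w.py').read()
s=s.replace("ph=np.arctan2(-g[1],g[0]); r=np.hypot(g[0],g[1])","C=np.array([.003,.0025]); h=g[:2]-C; ph=np.arctan2(-h[1],h[0]); r=np.hypot(*h)")
s=s.replace("np.array([.064*np.cos(p),-.064*np.sin(p),z])","np.array([C[0]+.065*np.cos(p),C[1]-.065*np.sin(p),z])")
open('w.py','w').write(s)
E
python3 /tmp/e.py; python3 w.py 10 9 8
```

```text
t 8.7 grasp [-0.0126  0.0658  0.269 ] phase deg -103.8 r 0.0652 F press [-7.2 19.1 13. ] M [5.3 5.1 2.5] open 0.0244 [  28.6   -7.8  -36.    10.4  -41.5 -116. ] lean 21.9
rot to (array([ 0.0018, -0.0142,  0.0007]), np.float64(5.2)) tcp comp [0.0061 0.0009 0.0028]
-94.0 [0.036, 0.012, 0.025]
-84.0 [0.037, 0.005, 0.025]
-74.0 [0.038, -0.003, 0.025]
-64.0 [0.037, -0.01, 0.024]
-54.0 [0.036, -0.018, 0.022]
-44.0 [0.033, -0.025, 0.019]
-34.0 [0.029, -0.031, 0.016]
-24.0 [0.025, -0.036, 0.012]
-14.0 [0.019, -0.04, 0.008]
```

send_rows --commands '[[1,[0.037,0.012,0.028],[0.0004,-0.003,0]],[1,[0.038,0.005,0.027],[0.0004,-0.003,0]],[1,[0.039,-0.003,0.027],[0.0004,-0.003,0]],[1,[0.039,-0.01,0.025],[0.0004,-0.003,0]],[1,[0.037,-0.018,0.022],[0.0004,-0.003,0]],[1,[0.033,-0.025,0.019],[0,0,0]]]'

```text
clock: 9.3
tool_pos: [0.5815, 0.0135, 0.2882]
orientation: [152.8, -0.1, 99.3]
force: [-3.9, 3.7, -0.0]
opening: 0.0245
```

```bash
python3 w.py 10 9 8
```

```text
t 9.3 grasp [0.0446 0.0487 0.2679] phase deg -48.0 r 0.0621 F press [-2.7  4.3  1.9] M [0.8 2.9 0.6] open 0.0245 [  25.1   -6.3  -32.8   11.6  -37.8 -113.4] lean 27.2
rot to (array([-0.0002,  0.0004,  0.0006]), np.float64(0.3)) tcp comp [-0.0002  0.     -0.0001]
-38.0 [0.036, -0.019, 0.022]
-28.0 [0.027, -0.034, 0.014]
-18.0 [0.022, -0.039, 0.01]
-8.0 [0.016, -0.042, 0.005]
2.0 [0.01, -0.044, 0.001]
12.0 [0.003, -0.045, -0.004]
22.0 [-0.003, -0.044, -0.008]
32.0 [-0.01, -0.043, -0.012]
42.0 [-0.016, -0.039, -0.016]
```

send_rows --commands '[[1,[0.034,-0.022,0.02],[0,0,0]],[1,[0.027,-0.034,0.014],[0,0,0]],[1,[0.022,-0.039,0.01],[0,0,0]],[1,[0.016,-0.042,0.005],[0,0,0]],[1,[0.009,-0.044,0],[0,0,0]],[1,[0.003,-0.045,-0.004],[0,0,0]],[1,[-0.003,-0.044,-0.008],[0,0,0]]]'

```text
clock: 10.0
tool_pos: [0.6059, -0.0552, 0.2956]
orientation: [152.9, -0.1, 99.2]
force: [-3.5, 4.1, 1.3]
opening: 0.0245
```

```bash
python3 w.py 10 12 10; python3 - <<'E'
from h import *
from plant import snapshot
for n in("side","top"):
    s=snapshot(n)
    im=s["color"]; im=im[90:290,225:465] if n=="side" else im[110:290,230:430]
    cv2.imwrite(f"pics/{n}4.png",cv2.resize(im,None,fx=3,fy=3))
E
```

```text
t 10.0 grasp [ 0.0592 -0.0231  0.2666] phase deg 24.5 r 0.0618 F press [-1.6  4.6  2.7] M [1.  3.  0.7] open 0.0245 [ 14.7  -3.1 -25.8   3.8 -40.3 -97.8] lean 27.1
rot to (array([-0.0011,  0.0058,  0.0007]), np.float64(2.1)) tcp comp [-0.0025 -0.0003 -0.0012]
35.0 [-0.001, -0.046, -0.007]
45.0 [-0.017, -0.038, -0.017]
55.0 [-0.023, -0.034, -0.02]
65.0 [-0.027, -0.028, -0.023]
75.0 [-0.031, -0.021, -0.025]
85.0 [-0.034, -0.014, -0.026]
95.0 [-0.036, -0.006, -0.027]
105.0 [-0.037, 0.001, -0.026]
115.0 [-0.037, 0.009, -0.025]
125.0 [-0.035, 0.017, -0.023]
135.0 [-0.033, 0.024, -0.021]
145.0 [-0.029, 0.03, -0.017]
```

View pics/side4.png

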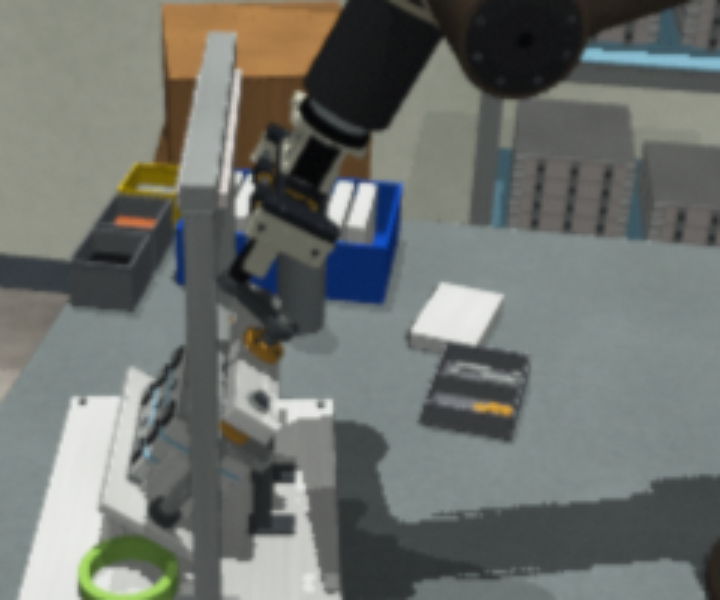

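View pics/top4.png

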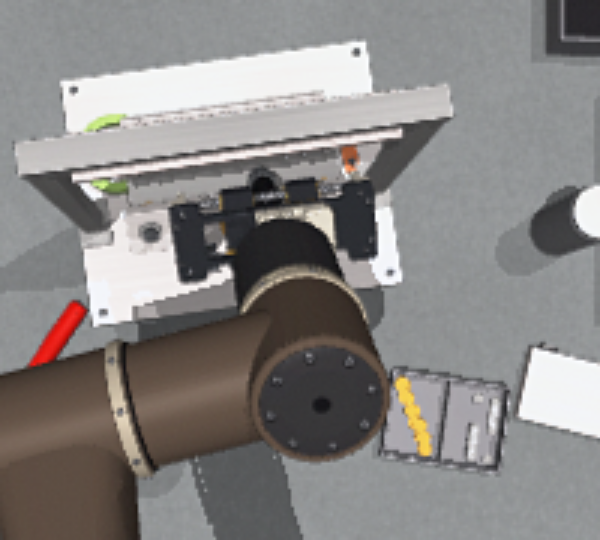

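Sleeve still gripped at the far side (about (262,185) in the top crop), body clear of the bar. Winding on.

```bash
sed -i 's/C=np.array(\[.003,.0025\])/C=np.array([0,.002])/; s/\.065\*/.0635*/g' w.py; python3 w.py 10 12 12
```

```text
t 10.1 grasp [ 0.0587 -0.0241  0.2667] phase deg 24.0 r 0.0642 F press [-1.7 -3.8 -0.3] M [-1.4  1.9 -0.5] open 0.0246 [ 14.7  -3.1 -25.8   3.9 -40.3 -97.9] lean 27.1
rot to (array([-0.0019,  0.0112,  0.0009]), np.float64(4.1)) tcp comp [-0.0048 -0.0006 -0.0023]
34.0 [-0.013, -0.04, -0.014]
44.0 [-0.016, -0.038, -0.017]
54.0 [-0.022, -0.033, -0.02]
64.0 [-0.027, -0.028, -0.022]
74.0 [-0.03, -0.021, -0.024]
84.0 [-0.033, -0.014, -0.025]
94.0 [-0.035, -0.007, -0.026]
104.0 [-0.036, 0.001, -0.026]
114.0 [-0.036, 0.009, -0.025]
124.0 [-0.034, 0.016, -0.023]
134.0 [-0.032, 0.023, -0.02]
144.0 [-0.029, 0.029, -0.017]
```

send_rows --commands '[[1,[-0.012,-0.04,-0.013],[0,0,0]],[1,[-0.016,-0.038,-0.017],[0,0,0]],[1,[-0.022,-0.033,-0.02],[0,0,0]],[1,[-0.028,-0.028,-0.023],[-0.0003,0.002,0]],[1,[-0.031,-0.021,-0.025],[-0.0003,0.002,0]],[1,[-0.034,-0.014,-0.026],[-0.0003,0.002,0]],[1,[-0.036,-0.007,-0.026],[-0.0003,0.002,0]],[1,[-0.037,0.001,-0.026],[-0.0003,0.002,0]],[1,[-0.037,0.009,-0.025],[-0.0003,0.002,0]]]'

```text
clock: 11.0
tool_pos: [0.5436, -0.1015, 0.246]
orientation: [156.7, 0.1, 99.1]
force: [4.6, 0.6, -1.9]
opening: 0.0241
```

```bash
python3 w.py 10 12 14
```

```text
t 11.0 grasp [-0.0246 -0.0584  0.2654] phase deg 112.2 r 0.0652 F press [ 2.7 -0.2 -4.2] M [ 0.2 -0.5  0.1] open 0.0241 [ 10.1  -4.5 -31.1   0.8 -40.1 -91.5] lean 23.3
rot to (array([-0.0007,  0.0063,  0.0012]), np.float64(2.3)) tcp comp [-0.0028 -0.0001 -0.0011]
122.0 [-0.034, 0.021, -0.022]
132.0 [-0.033, 0.022, -0.021]
142.0 [-0.029, 0.028, -0.018]
152.0 [-0.025, 0.034, -0.014]
162.0 [-0.02, 0.038, -0.01]
172.0 [-0.015, 0.041, -0.006]
182.0 [-0.009, 0.043, -0.002]
192.0 [-0.002, 0.044, 0.003]
202.0 [0.004, 0.044, 0.007]
212.0 [0.01, 0.042, 0.011]
222.0 [0.016, 0.038, 0.015]
232.0 [0.022, 0.034, 0.018]
```

send_rows --commands '[[1,[-0.034,0.018,-0.023],[-0.0004,0.002,0]],[1,[-0.033,0.022,-0.021],[-0.0004,0.002,0]],[1,[-0.029,0.028,-0.018],[-0.0004,0.002,0]],[1,[-0.025,0.034,-0.014],[0,0,0]],[1,[-0.02,0.038,-0.01],[0,0,0]],[1,[-0.015,0.041,-0.006],[0,0,0]],[1,[-0.009,0.043,-0.002],[0,0,0]],[1,[-0.001,0.044,0.003],[0,0,0]]]'

```text
clock: 11.8
tool_pos: [0.4987, -0.0322, 0.2218]
orientation: [158.9, 0.3, 99.0]
force: [7.9, -3.8, -2.0]
opening: 0.0244
```

```bash
python3 w.py 10 12 12
```

```text
t 11.8 grasp [-0.0647  0.0174  0.2642] phase deg -166.6 r 0.0665 F press [ 4.7 -5.  -5.7] M [-1.1 -1.5 -0.5] open 0.0244 [  23.    -9.1  -40.6    8.5  -38.3 -109.6] lean 21.1
rot to (array([ 0.0017, -0.005 ,  0.0013]), np.float64(2.0)) tcp comp [0.0022 0.001  0.0009]
-157.0 [0.015, 0.042, 0.014]
-147.0 [0.011, 0.041, 0.012]
-137.0 [0.017, 0.038, 0.015]
-127.0 [0.022, 0.034, 0.018]
-117.0 [0.027, 0.028, 0.021]
-107.0 [0.031, 0.022, 0.023]
-97.0 [0.034, 0.015, 0.024]
-87.0 [0.036, 0.007, 0.025]
-77.0 [0.037, -0.0, 0.025]
-67.0 [0.037, -0.008, 0.024]
-57.0 [0.035, -0.015, 0.022]
-47.0 [0.033, -0.022, 0.019]
```

send_rows --commands '[[1,[0.009,0.042,0.011],[0,0,0]],[1,[0.012,0.041,0.012],[0,0,0]],[1,[0.017,0.038,0.015],[0,0,0]],[1,[0.022,0.035,0.018],[0,0,0]],[1,[0.027,0.029,0.021],[0,-0.001,0]],[1,[0.031,0.023,0.023],[0,-0.002,0]],[1,[0.034,0.016,0.025],[0,-0.002,0]],[1,[0.037,0.008,0.026],[0,-0.002,0]]]'

```text
clock: 12.6
tool_pos: [0.5385, 0.0242, 0.254]
orientation: [157.2, 1.3, 99.0]
force: [-12.3, 8.8, 3.9]
opening: 0.0245
```

```bash
python3 w.py 8 12 8
```

```text
t 12.6 grasp [-0.007   0.0668  0.2628] phase deg -96.2 r 0.0651 F press [-6.4 10.7  9.3] M [3.8 4.7 2. ] open 0.0245 [  29.6   -7.5  -37.7   14.1  -39.6 -119.7] lean 22.8
rot to (array([ 0.0054, -0.011 ,  0.0016]), np.float64(4.5)) tcp comp [0.0047 0.0026 0.0023]
-88.0 [0.03, -0.0, 0.02]
-80.0 [0.029, 0.001, 0.02]
-72.0 [0.029, -0.004, 0.019]
-64.0 [0.029, -0.009, 0.018]
-56.0 [0.028, -0.013, 0.017]
-48.0 [0.026, -0.018, 0.016]
-40.0 [0.024, -0.022, 0.014]
-32.0 [0.022, -0.025, 0.012]
-24.0 [0.019, -0.029, 0.009]
-16.0 [0.016, -0.031, 0.007]
-8.0 [0.012, -0.033, 0.004]
-0.0 [0.008, -0.034, 0.001]
```

send_rows --commands '[[1,[0.031,0.003,0.021],[0.001,-0.002,0]],[1,[0.03,0,0.021],[0.001,-0.002,0]],[1,[0.03,-0.004,0.02],[0.001,-0.002,0]],[1,[0.03,-0.009,0.019],[0.001,-0.002,0]],[1,[0.028,-0.013,0.017],[0.001,-0.002,0]],[1,[0.026,-0.018,0.016],[0,0,0]]]'

```text
clock: 13.2
tool_pos: [0.5756, 0.0201, 0.278]
orientation: [153.9, -0.3, 99.3]
force: [0.4, 9.2, -1.2]
opening: 0.0243
```

```bash
python3 w.py 8 12 8
```

```text
t 13.2 grasp [0.0351 0.0561 0.2621] phase deg -57.0 r 0.0645 F press [ 0.9  9.  -2. ] M [2.5 1.9 1.3] open 0.0243 [  26.    -6.   -33.4   11.4  -37.9 -114.3] lean 26.1
rot to (array([-0.0005, -0.0026,  0.0006]), np.float64(1.0)) tcp comp [ 0.0011 -0.0001  0.0005]
-49.0 [0.025, -0.021, 0.015]
-41.0 [0.025, -0.021, 0.014]
-33.0 [0.022, -0.025, 0.012]
-25.0 [0.019, -0.028, 0.009]
-17.0 [0.016, -0.031, 0.007]
-9.0 [0.012, -0.033, 0.004]
-1.0 [0.009, -0.034, 0.001]
7.0 [0.005, -0.035, -0.002]
15.0 [0.001, -0.035, -0.004]
23.0 [-0.003, -0.035, -0.007]
31.0 [-0.007, -0.033, -0.01]
39.0 [-0.011, -0.031, -0.012]
```

send_rows --commands '[[1,[0.026,-0.019,0.016],[0,0,0]],[1,[0.025,-0.021,0.014],[0,0,0]],[1,[0.022,-0.025,0.012],[0,0,0]]]'

```text
clock: 13.5
tool_pos: [0.5917, 0.0069, 0.2871]
orientation: [154.1, -0.5, 99.5]
force: [-0.6, 6.2, 1.5]
opening: 0.0247
```

```bash
python3 w.py 8 12 8
```

```text
t 13.5 grasp [0.0517 0.0403 0.2617] phase deg -36.6 r 0.0643 F press [1.2 6.2 1. ] M [1.2 1.8 0.7] open 0.0247 [  23.1   -4.4  -29.6    8.6  -39.8 -109.1] lean 25.9
rot to (array([-0.0008, -0.0033,  0.0001]), np.float64(1.2)) tcp comp [ 0.0014 -0.0003  0.0007]
-29.0 [0.019, -0.029, 0.009]
-21.0 [0.018, -0.03, 0.008]
-13.0 [0.014, -0.032, 0.005]
-5.0 [0.01, -0.034, 0.003]
3.0 [0.006, -0.035, -0.0]
11.0 [0.002, -0.035, -0.003]
19.0 [-0.002, -0.035, -0.006]
27.0 [-0.006, -0.034, -0.009]
35.0 [-0.01, -0.032, -0.011]
43.0 [-0.013, -0.03, -0.013]
51.0 [-0.017, -0.027, -0.015]
59.0 [-0.02, -0.024, -0.017]
```

Past the -49° phase with no stop, so the crank started at about 1.5 rad and one more turn remains.

send_rows --commands '[[1,[0.022,-0.037,0.011],[0,0,0]],[1,[0.018,-0.04,0.008],[0,0,0]],[1,[0.013,-0.042,0.004],[0,0,0]],[1,[0.007,-0.044,0],[0,0,0]],[1,[0.001,-0.044,-0.005],[0,0,0]],[1,[-0.005,-0.043,-0.009],[0,0,0]],[1,[-0.011,-0.041,-0.013],[0,0,0]],[1,[-0.017,-0.038,-0.017],[0,0,0]]]'

```text
clock: 14.3
tool_pos: [0.6054, -0.0672, 0.2865]
orientation: [153.3, -0.7, 100.1]
force: [10.2, -0.8, -0.9]
opening: 0.0243
```

```bash
python3 w.py 10 12 12
```

```text
t 14.3 grasp [ 0.0521 -0.0353  0.2606] phase deg 35.6 r 0.064 F press [ 7.6 -2.4 -6.5] M [-0.7 -1.2 -0.6] open 0.0243 [ 12.2  -2.  -24.5   0.5 -40.8 -92.7] lean 26.7
rot to (array([-0.0036,  0.0097, -0.0015]), np.float64(3.8)) tcp comp [-0.0041 -0.0019 -0.002 ]
46.0 [-0.019, -0.036, -0.018]
56.0 [-0.023, -0.032, -0.02]
66.0 [-0.027, -0.027, -0.023]
76.0 [-0.031, -0.02, -0.024]
86.0 [-0.034, -0.013, -0.026]
96.0 [-0.035, -0.005, -0.026]
106.0 [-0.036, 0.002, -0.026]
116.0 [-0.036, 0.01, -0.024]
126.0 [-0.034, 0.017, -0.022]
136.0 [-0.032, 0.024, -0.02]
146.0 [-0.028, 0.03, -0.017]
156.0 [-0.024, 0.035, -0.013]
```

send_rows --commands '[[1,[-0.018,-0.036,-0.018],[-0.0005,0.0015,0]],[1,[-0.023,-0.032,-0.02],[-0.0005,0.0015,0]],[1,[-0.028,-0.027,-0.023],[-0.0005,0.0015,0]],[1,[-0.032,-0.02,-0.025],[-0.0005,0.0015,0]],[1,[-0.035,-0.013,-0.026],[-0.0005,0.0015,0]],[1,[-0.036,-0.005,-0.026],[-0.0005,0.0015,0]],[1,[-0.037,0.002,-0.026],[-0.0005,0.0015,0]],[1,[-0.037,0.01,-0.025],[-0.0005,0.0015,0]],[1,[-0.035,0.017,-0.023],[-0.0005,0.0015,0]]]'

```text
clock: 15.2
tool_pos: [0.5371, -0.0973, 0.2347]
orientation: [158.1, 0.6, 100.0]
force: [1.6, -0.9, -0.0]
opening: 0.0247
```

```bash
python3 w.py 10 12 14
```

```text
t 15.2 grasp [-0.0353 -0.0532  0.2593] phase deg 122.6 r 0.0655 F press [ 1.1 -1.1 -0.8] M [-0.1 -0.3 -0.1] open 0.0247 [ 11.   -4.2 -32.2   1.5 -40.1 -91.8] lean 21.9
rot to (array([ 0.0012,  0.0028, -0.0014]), np.float64(1.2)) tcp comp [-0.0012  0.0003 -0.0005]
133.0 [-0.03, 0.029, -0.018]
143.0 [-0.029, 0.028, -0.018]
153.0 [-0.025, 0.034, -0.014]
163.0 [-0.02, 0.038, -0.01]
173.0 [-0.014, 0.041, -0.006]
183.0 [-0.008, 0.043, -0.002]
193.0 [-0.002, 0.044, 0.003]
203.0 [0.004, 0.043, 0.007]
213.0 [0.01, 0.042, 0.011]
223.0 [0.016, 0.038, 0.015]
233.0 [0.022, 0.034, 0.018]
243.0 [0.027, 0.029, 0.021]
```

send_rows --commands '[[1,[-0.031,0.026,-0.019],[0,0.001,0]],[1,[-0.029,0.028,-0.018],[0,0.001,0]],[1,[-0.025,0.034,-0.014],[0,0,0]],[1,[-0.02,0.038,-0.01],[0,0,0]],[1,[-0.014,0.041,-0.006],[0,0,0]],[1,[-0.008,0.043,-0.002],[0,0,0]],[1,[-0.001,0.044,0.003],[0,0,0]],[1,[0.005,0.043,0.007],[0,0,0]],[1,[0.011,0.042,0.011],[0,0,0]]]'

```text
clock: 16.1
tool_pos: [0.5065, -0.0088, 0.2222]
orientation: [158.6, 0.6, 100.1]
force: [13.7, -8.2, -4.9]
opening: 0.0244
```

```bash
python3 w.py 10 12 10
```

```text
t 16.1 grasp [-0.0551  0.0391  0.2579] phase deg -146.0 r 0.0664 F press [  7.1 -10.3 -11. ] M [-2.9 -3.5 -1.4] open 0.0244 [  26.    -8.6  -41.1   10.4  -37.5 -113. ] lean 21.4
rot to (array([ 0.0033, -0.0095, -0.0015]), np.float64(3.6)) tcp comp [0.0041 0.0012 0.0018]
-136.0 [0.026, 0.033, 0.021]
-126.0 [0.023, 0.033, 0.019]
-116.0 [0.027, 0.028, 0.021]
-106.0 [0.031, 0.021, 0.023]
-96.0 [0.034, 0.014, 0.024]
-86.0 [0.036, 0.007, 0.025]
-76.0 [0.037, -0.001, 0.025]
-66.0 [0.037, -0.008, 0.023]
-56.0 [0.035, -0.016, 0.022]
-46.0 [0.033, -0.023, 0.019]
-36.0 [0.029, -0.029, 0.016]
-26.0 [0.025, -0.034, 0.013]
```

send_rows --commands '[[1,[0.021,0.034,0.018],[0,0,0]],[1,[0.024,0.033,0.02],[0,-0.001,0]],[1,[0.028,0.028,0.022],[0.0005,-0.0015,0]],[1,[0.032,0.021,0.024],[0.0005,-0.0015,0]],[1,[0.034,0.014,0.025],[0.0005,-0.0015,0]],[1,[0.037,0.007,0.026],[0.0005,-0.0015,0]]]'

```text
clock: 16.7
tool_pos: [0.5412, 0.0248, 0.2487]
orientation: [157.1, 0.5, 100.0]
force: [-12.6, 13.2, 4.3]
opening: 0.0247
```

```bash
python3 w.py 6 12 8
```

```text
t 16.7 grasp [-0.0078  0.0665  0.2569] phase deg -96.9 r 0.065 F press [-5.9 15.1  9.4] M [4.1 5.  2.1] open 0.0247 [  28.6   -6.9  -37.3   12.3  -38.5 -116.8] lean 23.0
rot to (array([ 0.0033, -0.0108, -0.0012]), np.float64(4.1)) tcp comp [0.0047 0.0012 0.0022]
-91.0 [0.023, -0.0, 0.015]
-85.0 [0.022, 0.003, 0.015]
-79.0 [0.022, -0.0, 0.015]
-73.0 [0.022, -0.003, 0.014]
-67.0 [0.022, -0.006, 0.014]
-61.0 [0.021, -0.008, 0.013]
-55.0 [0.021, -0.011, 0.013]
-49.0 [0.02, -0.013, 0.012]
-43.0 [0.019, -0.016, 0.011]
-37.0 [0.017, -0.018, 0.009]
-31.0 [0.016, -0.02, 0.008]
-25.0 [0.014, -0.021, 0.007]
```

send_rows --commands '[[1,[0.024,0.004,0.017],[0.0005,-0.002,0]],[1,[0.023,0.003,0.016],[0.0005,-0.002,0]],[1,[0.023,0,0.016],[0.0005,-0.002,0]],[1,[0.023,-0.003,0.015],[0.0005,-0.002,0]],[1,[0.022,-0.006,0.014],[0,0,0]]]'

```text
clock: 17.2
tool_pos: [0.5629, 0.0263, 0.263]
orientation: [154.8, 0.2, 100.0]
force: [-5.0, 6.9, 2.6]
opening: 0.0244
```

```bash
python3 w.py 5 8 8
```

```text
t 17.2 grasp [0.0174 0.0643 0.2564] phase deg -74.4 r 0.0647 F press [-1.6  7.6  4.3] M [1.9 3.1 1.2] open 0.0244 [  27.5   -6.3  -35.7   12.4  -37.1 -115.8] lean 25.2
rot to (array([ 0.0013, -0.0049, -0.0014]), np.float64(1.9)) tcp comp [0.0021 0.0003 0.0011]
-69.0 [0.018, -0.009, 0.011]
-64.0 [0.018, -0.006, 0.011]
-59.0 [0.018, -0.008, 0.011]
-54.0 [0.017, -0.009, 0.01]
-49.0 [0.017, -0.011, 0.01]
-44.0 [0.016, -0.013, 0.009]
-39.0 [0.015, -0.014, 0.008]
-34.0 [0.014, -0.016, 0.007]
```

send_rows --commands '[[1,[0.018,-0.006,0.012],[0,0,0]],[1,[0.018,-0.006,0.012],[0,0,0]],[1,[0.018,-0.008,0.011],[0,0,0]],[1,[0.018,-0.009,0.011],[0,0,0]]]'

```text
clock: 17.6
tool_pos: [0.5767, 0.0218, 0.2718]
orientation: [155.3, -0.0, 100.1]
force: [-4.3, 3.4, 1.7]
opening: 0.0245
```

```bash
python3 w.py 5 8 8
```

```text
t 17.6 grasp [0.0331 0.0575 0.2562] phase deg -59.1 r 0.0646 F press [-2.   4.1  3.5] M [0.7 2.7 0.6] open 0.0245 [  25.8   -4.8  -32.2   10.2  -39.1 -112.3] lean 24.7
rot to (array([ 0.001 , -0.0063, -0.0017]), np.float64(2.4)) tcp comp [0.0027 0.0001 0.0013]
-54.0 [0.016, -0.014, 0.009]
-49.0 [0.016, -0.011, 0.01]
-44.0 [0.016, -0.013, 0.009]
-39.0 [0.015, -0.014, 0.008]
-34.0 [0.014, -0.016, 0.007]
-29.0 [0.013, -0.017, 0.006]
-24.0 [0.011, -0.018, 0.005]
-19.0 [0.01, -0.019, 0.004]
```

send_rows --commands '[[1,[0.016,-0.012,0.01],[0,0,0]],[1,[0.016,-0.011,0.01],[0,0,0]],[1,[0.016,-0.013,0.009],[0,0,0]]]'

```text
clock: 17.9
tool_pos: [0.5856, 0.016, 0.2767]
orientation: [155.6, -0.3, 100.2]
force: [-31.4, 31.6, 10.9]
opening: 0.025
```

```bash
python3 w.py 5 8 8
```

```text
t 17.9 grasp [0.0424 0.0502 0.2557] phase deg -48.6 r 0.0642 F press [-14.8  36.4  23.7] M [10.2  9.8  5.3] open 0.025 [  24.2   -3.8  -29.8    8.4  -40.5 -109.3] lean 24.4
rot to (array([ 0.0004, -0.0073, -0.002 ]), np.float64(2.7)) tcp comp [ 0.0032 -0.0002  0.0015]
-44.0 [0.014, -0.015, 0.008]
-39.0 [0.015, -0.014, 0.008]
-34.0 [0.014, -0.016, 0.007]
-29.0 [0.013, -0.017, 0.006]
-24.0 [0.011, -0.018, 0.005]
-19.0 [0.01, -0.019, 0.004]
-14.0 [0.009, -0.02, 0.003]
-9.0 [0.007, -0.021, 0.002]
```

Force has jumped to about 45 N at the -49° phase I expected for the stop. One gentle nudge to confirm it.

send_rows --commands '[[1,[0.008,-0.007,0.004],[0,0,0]]]'

```text
clock: 18.0
tool_pos: [0.5854, 0.0163, 0.2766]
orientation: [155.8, -0.5, 100.3]
force: [-22.6, 19.2, 9.4]
opening: 0.0245
```

```bash
python3 w.py 5 1 8
```

```text
t 18.0 grasp [0.0423 0.0505 0.2558] phase deg -48.9 r 0.0644 F press [-10.3  22.7  18.6] M [6.1 7.1 3.3] open 0.0245 [  24.1   -3.7  -29.5    7.9  -40.9 -108.8] lean 24.2
rot to (array([-0.0001, -0.008 , -0.0022]), np.float64(3.0)) tcp comp [ 0.0035 -0.0005  0.0016]
-44.0 [0.014, -0.016, 0.008]
```

send_rows --commands '[[1,[0,0,0],[0,0,0]],[1,[0,0,0],[0,0,0]],[1,[0,0,0],[0,0,0]]]'

```text
clock: 18.3
tool_pos: [0.5841, 0.0173, 0.2763]
orientation: [155.9, -0.5, 100.3]
force: [2.2, 0.2, -0.6]
opening: 0.0246
```

```bash
python3 w.py 5 1 8
```

```text
t 18.3 grasp [0.0413 0.0516 0.256 ] phase deg -50.2 r 0.0646 F press [ 1.4 -0.2 -1.8] M [-0.8  0.6 -0.5] open 0.0246 [  24.2   -3.8  -29.5    7.8  -41.  -108.9] lean 24.1
rot to (array([-0.0001, -0.0082, -0.0024]), np.float64(3.1)) tcp comp [ 0.0036 -0.0005  0.0016]
-45.0 [0.014, -0.016, 0.008]
```

send_rows --commands '[[0.6,[0,0,0],[0,0,0]],[0.3,[0,0,0],[0,0,0]],[0,[0,0,0],[0,0,0]],[0,[0,0,0],[0,0,0]],[0,[0,0,0],[0,0,0]],[0,[0,0,0],[0,0,0]]]'

```text
clock: 18.9
tool_pos: [0.584, 0.017, 0.2761]
orientation: [155.9, -0.5, 100.3]
force: [-0.2, -0.4, -0.4]
opening: 0.0672
```

```bash
python3 w.py 5 0 8
```

```text
t 18.9 grasp [0.0411 0.0514 0.256 ] phase deg -50.3 r 0.0642 F press [-0.4 -0.3 -0.2] M [-0.3  1.2  0. ] open 0.0672 [  24.2   -3.8  -29.5    7.8  -41.  -108.9] lean 24.1
rot to (array([-0.0001, -0.0083, -0.0023]), np.float64(3.1)) tcp comp [ 0.0036 -0.0005  0.0017]
```

send_rows --commands '[[0,[0,0,0],[0,0,0]],[0,[-0.02,-0.003,0.03],[0,0,0]],[0,[-0.04,-0.007,0.058],[0,0,0]],[0,[-0.045,-0.008,0.065],[0,0,0]],[0,[-0.045,-0.008,0.065],[0,0,0]],[0,[-0.045,-0.008,0.065],[0,0,0]],[0,[-0.05,-0.008,0.065],[0,0,0]],[0,[-0.1,0,0.03],[0,0,0]],[0,[-0.1,0,0.03],[0,0,0]],[0,[-0.1,0,0.03],[0,0,0]],[0,[0,0,0],[0,0,0]],[0,[0,0,0],[0,0,0]]]'

```text
clock: 20.1
tool_pos: [0.4395, 0.0035, 0.3952]
orientation: [155.7, -0.7, 100.2]
force: [1.0, -0.2, 0.4]
opening: 0.0876
```

```bash
python3 w.py 5 0 8;  python3 - <<'E'
from h import *
from plant import snapshot
for n in("side","top"):
    s=snapshot(n)
    np.savez(n+"9.npz",**s)
    im=s["color"]; im=im[90:290,225:465] if n=="side" else im[110:290,230:430]
    cv2.imwrite(f"pics/{n}5.png",cv2.resize(im,None,fx=3,fy=3))
E
```

```text
t 20.1 grasp [-0.0092  0.0619  0.4366] phase deg -98.8 r 0.0606 F press [ 1.  -0.4 -0.2] M [-0.3  1.2  0. ] open 0.0876 [  35.2  -24.2  -29.6   10.7  -62.5 -118.2] lean 24.3
rot to (array([-0.0006, -0.0076, -0.002 ]), np.float64(2.8)) tcp comp [ 0.0033 -0.0007  0.0015]
```

View pics/side5.png

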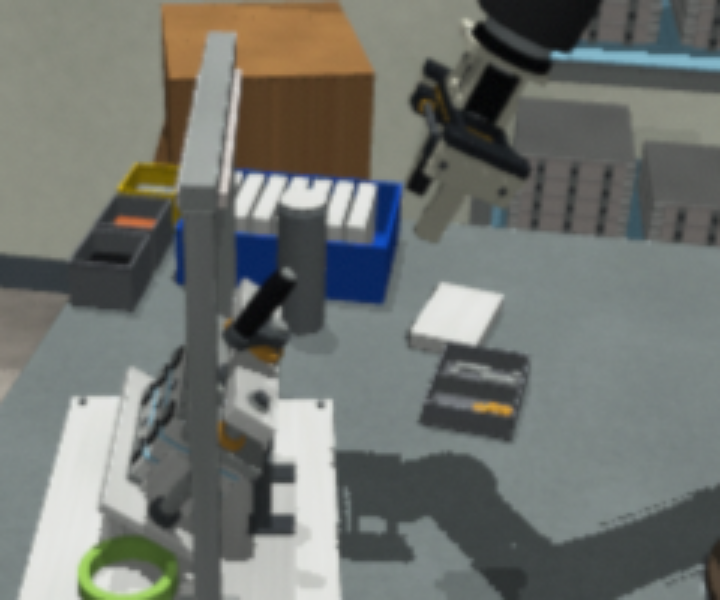

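View pics/top5.png

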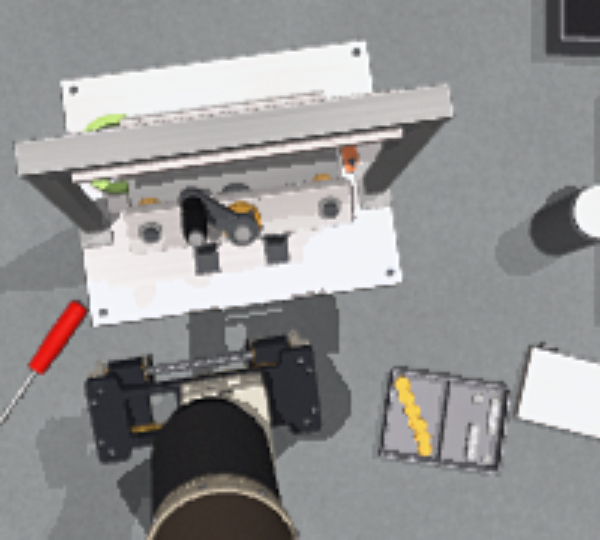

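The top crop shows the hand clear, with the sleeve on the +y far side at about (195,217). The bystanders look unmoved. Next a numeric check.

```bash
python3 - <<'E'
from h import *
t=dict(np.load("top9.npz"));s=dict(np.load("side9.npz"));t0=dict(np.load("top0.npz"))
Ps=[];C=[]
for S,(x0,y0,x1,y1) in((t,(288,173,300,192)),(s,(300,178,326,208))):
    m=(S["color"][y0:y1,x0:x1].max(2)<35).astype(np.uint8)
    n,l,st,ce=cv2.connectedComponentsWithStats(m); k=1+np.argmax(st[1:,4]); yy,xx=np.where(l==k)
    (cx,cy),wh,_=cv2.minAreaRect(np.stack([xx,yy],1).astype(np.float32)); C.append((cx+x0,cy+y0)); print(C[-1],wh)
    print(" model",proj(S,[p2w([.0413,.0516,.252+d]) for d in(-.037,0,.037)]).round(1).tolist())
    Ps.append(np.array(S["mtx"])@np.c_[Rc(S).T,-Rc(S).T@S["xyz"]])
X=cv2.triangulatePoints(Ps[0],Ps[1],np.array(C[0]),np.array(C[1]));X=(X[:3]/X[3]).ravel();q=w2p(X);print(q,np.degrees(np.arctan2(-(q[1]-.002),q[0])))
d=cv2.absdiff(t["color"],t0["color"]).max(2)
for n,(x0,y0,x1,y1) in dict(driver=(222,205,262,260),cell=(402,224,447,260),cleaner=(408,165,442,200),meter=(188,236,226,290),tray=(355,230,400,268)).items(): print(n,(d[y0:y1,x0:x1]>40).mean().round(3))
E
```

```text
(294.5, 182.0) (12.0, 7.0)
 model [[293.5, 178.5], [294.1, 183.9], [294.7, 189.5]]
(314.0769214630127, 193.384614944458) (13.312806129455566, 24.406808853149414)
 model [[305.0, 199.8], [312.3, 190.9], [319.8, 181.8]]
[0.03664894 0.05010915 0.24543084] -52.700311351832106
driver 0.024
cell 0.0
cleaner 0.0
meter 0.0
tray 0.0
```

```bash
python3 -c "
from plant import order
print(order.close_job())"
```

```text
the job is handed in; nothing more can be done
None
```

I gripped the sleeve, wound the crank clockwise about 2.6 turns to its stop, let go and backed the hand off. The job was handed in after about 20 s on the clock; it reports no verdict.

**Winding:** The crank started at about 1.5 rad. It stopped at a phase of about -49°, which is where 18.0 rad should fall. The force there rose to about 45 N, and one more nudge moved nothing. Partway through the first turn a joint came within a degree of its range, so I tilted the tool more upright from there on.

**Release:** I let the force fall to about 2 N before opening the fingers, and the hand backed off clear of the jig.

**Last checks:**
- **Sleeve position:** the cameras put it at about -53° after release, while the arm's last reading before letting go was -50°. Both are well inside the 20° tolerance.
- **Sleeve height:** the camera value along the screw axis was about 7 mm below where I had placed the sleeve. The first measurement had a similar spread, so I put this down to image error.
- **Bystanders:** comparing the top view before and after showed no change at the spare cell, meter, tray or cleaner. About 2% of pixels changed around the screwdriver, which I took to be the arm's shadow. I checked the tape and busbar only by eye, and they looked unmoved.

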